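# Clear the bench after a spectrometer run

## Task

Clear the bench after the run: stand the two capped bottles in the grey spill tray, the two empty beakers in the white wash-up tub and the porcelain crucible in the flat steel furnace tray, each upright on the tray's floor, set down rather than dropped. Leave the amber stoppered flask and the timer standing where they are.

Things in the scene. Friction and masses are not known exactly. Their poses are not given: they have to be found in the camera images.
- bottle1_center (a point): White plastic bottle with a blue screw cap, closed; 98 mm tall: straight round body 50 mm across up to 70 mm, then a shoulder, cap 41 mm across on top. 80 to 180 g. Stands on the bench among the other things; the point is on its axis, 49 mm above its foot; its z axis points up. One of two alike.
- bottle2_center (a point): White plastic bottle with a blue screw cap, closed; 98 mm tall: straight round body 50 mm across up to 70 mm, then a shoulder, cap 41 mm across on top. 80 to 180 g. Stands on the bench among the other things; the point is on its axis, 49 mm above its foot; its z axis points up. The other of two alike.
- beaker1_center (a point): Open, empty plastic beaker, pale grey, straight-sided and round, 54 mm across and 76 mm tall, wall 2.5 mm, a small pouring lip at the rim; 60 g. Stands mouth up; the point is on its axis, 38 mm above its foot; its z axis points up. One of two alike.
- beaker2_center (a point): Open, empty plastic beaker, pale grey, straight-sided and round, 54 mm across and 76 mm tall, wall 2.5 mm, a small pouring lip at the rim; 60 g. Stands mouth up; the point is on its axis, 38 mm above its foot; its z axis points up. The other of two alike.
- crucible_center (a point): White porcelain crucible, a small open cup 38 mm tall, 46 mm across the rim, 41 mm across at 11 mm height, tapering below that to a foot 28 mm across; 35 g. Stands mouth up; the point is on its axis, 19 mm above its foot; its z axis points up. Grip it around the outside, 20 to 30 mm above the foot.
- spill_tray: Spill tray for the bottles: grey plastic, open-topped, ribbed floor, outside 120 mm (x) by 180 mm (y) by 35 mm high (37 mm with its rounded rim), inside 110 by 170 mm; walls and floor 5 mm thick. Fixed; origin at the centre of the underside, x across, y along, z up; long side within 0.2 rad of world y. Empty.
- wash_tub: Wash-up tub for the used beakers: white plastic, open-topped, rolled rim, small drain in the floor, outside 140 mm (x) by 180 mm (y) by 45 mm high (47 mm with the rim), inside 130 by 170 mm; walls and floor 5 mm thick. A lip stands 9 mm out at each end. Fixed; origin at the centre of the underside, x across, y along, z up; long side within 0.2 rad of world y. Empty.
- furnace_tray: Furnace tray for the crucible: bare stainless steel, very shallow, outside 110 mm (x) by 150 mm (y) by 12 mm high (13 mm with the rim), walls and floor 3 mm thick; a flat tab for the tongs sticks out 21 mm on its -x side. Fixed; origin at the centre of the underside, x across, y along, z up; long side within 0.2 rad of world y. Empty.
- flask_center (a point): Bystander, to be left alone: amber glass volumetric flask with a white stopper, 134 mm tall, bulb 52 mm across up to about 45 mm height, neck 15 mm, stopper 24 mm. Stands among the other things; the point is on its axis, 67 mm above its foot.
- timer_center (a point): Bystander, to be left alone: flat grey bench timer, 52 by 56 mm and 18 mm thick (buttons to 21 mm), lying display up among the other things; the point is at its centre, 9 mm above the bench.

How it is judged:
By the outcome, as a careful person would: the job done as asked, in the order asked, and still so for the second after the job is handed in, with the robot touching nothing.
It also fails if it takes over 134 s, if anything falls off the work surface, if the arm or the gripper's body presses on something with over 40 N, if the wrist force passes 120 N, or if a joint passes its speed limit or range.

## Robot

A 6-joint arm with a two-finger parallel gripper is mounted at the origin on the work surface. World frame = base frame: x ahead of the robot, y to its left, z up, the work surface at z = 0. Lengths are in mm, angles in rad, forces in N, time in s.
With the tool pointing down it reaches from about 400 to 925 mm from the base axis. Payload 12.5 kg.
Tool frame: the origin (TCP) lies midway between the tips of the shut fingers; the grasp point (between the pads) lies 19 mm behind it (env.tcp_to_grasp is the distance from the TCP to the grasp point, in mm); z points along the fingers, y is the line along which they close (so a half turn about z gives the same grasp; the last joint's range is limited). The gripper opens to 95 mm and grips with 3 to 60 N. Pads are 20 mm wide; open, the fingers measure 119 mm over their backs; the gripper's body (75 mm by 180 mm) begins 59 mm behind the grasp point.
Start: joints at [-1.257, 0.491, 1.559, -0, 1.092, -0.106], TCP at [254.76, -570.74, 214.661] pointing down, gripper open.
Joint ranges: [-3.1, 3.1], [-0.84, 2.19], [0.05, 2.79], [-1.13, 4.28], [0.06, 2.93], [-2.69, 2.69]. Speed limits (rad/s): [2.22, 2.22, 2.79, 3.14, 3.14, 3.14].

## Interface

Orientations are given as [roll, pitch, yaw] about the fixed x, y, z axes, in that order (R = Rz(yaw) Ry(pitch) Rx(roll)).
In Python, from cell import env gives the robot as it stands. The module is installed in compiled form; this text tells all that it offers.
- The arm moves only by the tool step_arm, never from a script. Its argument "plan" is a list that holds one entry, the list of rows, each a list of 5 numbers: the shift along the tool's x, y, z in mm, then the turn about the tool's z in degrees, then the opening, from -1 (shut) to 1 (fully open). A call has 1 to 8 rows; each row is the pose to reach, as a shift and turn from the pose commanded when the call began, along the tool's axes at that moment; what a row does not reach only later rows make up. A row lasts 1/12 s, in which the tool goes at most 41.7 mm and 7.16 degrees, less where a joint would pass 70% of its speed; a pose out of reach is approached as far as the arm can. A call with a gripper value outside its range is refused whole. The fingers move at their own pace and stop on an object; the grip force is fixed at half the most. Time passes only in rows, so rows that repeat a pose let the fingers close. It gives the time, the measured TCP pose, the force, the opening and the grip force at its end, in the units of the state.
- env.state(): the state, without advancing time (a new reading comes with each control period).
- env.read_camera(name): name is "side" or "top" or "wrist"; returns the picture (480x640x3 uint8, blue, green, red); there is no depth.
- env.get_calibration(name): a dict with "K" (3x3 intrinsics, pixels), "D" ([k1, k2, p1, p2, k3] as OpenCV has them; the pictures are not rectified), "extrinsics" (4x4, takes a point from world to camera coordinates). Camera axes: x right, y up, looking along -z (the intrinsics and any distortion apply to the point x, -y, -z); pixel columns grow to the right and rows downward; lengths in mm; the calibration is good to about 2 mm. A picture is of the moment at which its call begins: read the wrist's pose just before it. get_calibration takes no time and is no camera call; for the wrist camera it gives the pose at the moment of the call.
- env.job_done(): hands the job in; it is judged then, once.
The state is a dict: "t": time; "joints": joint angles; "qvel": joint speeds; "tau": joint torques, N m; "eef_pos": TCP position; "tcp_rot": TCP orientation; "ft_force": force on the tool from outside, world axes, zero at the start; "moment": the same for the moment, N m; "opening": opening from 0.0 (shut) to 1.0 (fully open); "grip_force": force on a finger pad.
Only numpy, scipy, OpenCV 4.12 (cv2) and the standard library are available. Lean on these libraries where they do the work, as an engineer would, in place of code of your own. Each camera call takes 0.05 s, during which the arm holds its last target. There are 200 camera calls.

## Working session

There is one attempt and no reset: what is moved stays moved. The work goes in short steps, Python scripts to look and compute and a tool call to move; the robot and the scene stay as the last step left them, time stands still between calls to the robot, and variables do not carry over. Pictures are saved under pics/ and viewed, at most 14 in all, crops included, and the job is handed in when it is done.

Besides the shell and the picture viewer there is one more tool, called after ">>>" by a JSON object that holds its "api" and its "payload", one argument or row to a line. step_arm: Moves the arm, as the interface text tells. Its arguments: {"type":"object","properties":{"plan":{"type":"array"}},"required":["plan"]}

```bash
mkdir -p pics; python3 - <<'E'
from cell import env
import cv2,numpy as np
for n in("top","side"):
    cv2.imwrite(f"pics/{n}0.png",env.read_camera(n)); c=env.get_calibration(n); print(n,np.round(c["K"],1).tolist(),c["D"],np.round(c["extrinsics"],3).tolist())
print(env.state(), env.tcp_to_grasp)
E
```

```text
top [[492.6, 0.0, 317.8], [0.0, 492.6, 240.8], [0.0, 0.0, 1.0]] [-0.09285325  0.          0.          0.          0.        ] [[0.008, -1.0, 0.017, -10.16], [0.998, 0.009, 0.064, -536.51], [-0.064, 0.016, 0.998, -1017.779], [0.0, 0.0, 0.0, 1.0]]
side [[570.4, 0.0, 311.9], [0.0, 570.4, 247.7], [0.0, 0.0, 1.0]] [-0.18837641  0.          0.          0.          0.        ] [[-0.745, -0.667, -0.002, 375.9], [0.488, -0.548, 0.679, -278.938], [-0.454, 0.505, 0.734, -835.289], [0.0, 0.0, 0.0, 1.0]]
{'t': 0.1, 'joints': array([-1.25661430e+00,  4.91499182e-01,  1.55936446e+00, -3.05587438e-05,
        1.09173611e+00, -1.05625696e-01]), 'qvel': array([ 8.34824816e-04, -1.47385743e-03, -2.00797606e-03, -8.63058141e-05,
       -8.29135378e-04, -8.65902743e-04]), 'tau': array([ 2.82657114e-03, -6.13622189e+01, -2.58606166e+01,  6.93492615e-02,
        4.70207131e-02, -2.08903043e-05]), 'eef_pos': array([ 254.67355505, -570.52581738,  214.12853703]), 'tcp_rot': array([-3.14058832e+00, -7.92237960e-05,  4.19821786e-01]), 'ft_force': array([-0.73007708, -0.34915189,  0.43911194]), 'moment': array([0.00555633, 0.01286072, 0.00203851]), 'grip_force': 0.0, 'opening': 0.9981156295151162} 18.8
```

View pics/top0.png

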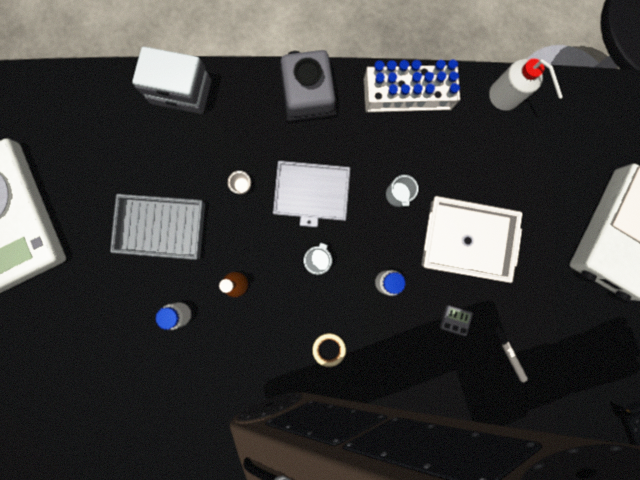

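View pics/side0.png

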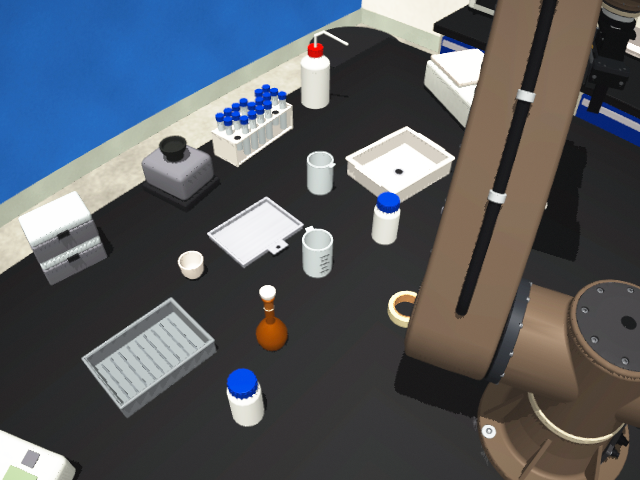

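The top view shows cap centres at about (167,318) and (393,283), beaker rims at (318,258) and (403,190), the crucible at (239,182), the flask stopper at (226,286) and the timer at (457,320). The grey tray spans about (112-204, 195-258), the steel tray (274-350, 162-220) and the tub (424-522, 198-282). The side view agrees, with everything upright. Next I'll measure these and overlay models to check.

```bash
cat > h.py <<'E'
from cell import env
import cv2,numpy as np
from scipy.optimize import least_squares
F=np.diag([1,-1,-1.])
def proj(n,P,c=None):
    c=c or env.get_calibration(n);E=np.array(c["extrinsics"])
    return cv2.projectPoints(np.float64(P).reshape(-1,1,3),cv2.Rodrigues(F@E[:3,:3])[0],F@E[:3,3],np.array(c["K"]),np.array(c["D"]))[0].reshape(-1,2)
def ray(n,uv,z):
    c=env.get_calibration(n);E=np.array(c["extrinsics"]);R=F@E[:3,:3];t=F@E[:3,3]
    p=cv2.undistortPoints(np.float64(uv).reshape(-1,1,2),np.array(c["K"]),np.array(c["D"])).reshape(-1,2)
    C=-R.T@t;d=np.c_[p,np.ones(len(p))]@R
    return C+d*((z-C[2])/d[:,2])[:,None]
def circ(x,y,z,r): a=np.linspace(0,2*np.pi,37);return np.c_[x+r*np.cos(a),y+r*np.sin(a),a*0+z]
def rect(x,y,a,lx,ly,z):
    q=np.array([[1,1],[1,-1],[-1,-1],[-1,1]])*[lx/2,ly/2];c,s=np.cos(a),np.sin(a)
    return np.c_[q@np.array([[c,s],[-s,c]])+[x,y],np.full(4,z)]
E
cat > m.py <<'E'
from h import *
T=cv2.imread("pics/top0.png");S=cv2.imread("pics/side0.png")
def blue(im,box):
    x0,y0,x1,y1=box;c=im[y0:y1,x0:x1].astype(int);m=(c[...,0]>90)&(c[...,2]<60)
    v,u=np.nonzero(m);return [(u.min()+u.max())/2+x0,(v.min()+v.max())/2+y0]
obj={}
for k,bt,bs in(("bottle1",(145,295,200,345),(220,360,270,410)),("bottle2",(370,260,412,305),(370,190,405,215))):
    a=blue(T,bt);b=blue(S,bs);print(k,a,b,ray("top",[a],93)[0].round(),ray("side",[b],89)[0].round());obj[k]=ray("top",[a],93)[0][:2]
for k,a,z in(("beaker1",(317.5,258),76),("beaker2",(402,188),76),("crucible",(238.5,181.5),38),("flask",(226,286),134),("timer",(457,320),18)):
    obj[k]=ray("top",[a],z)[0][:2];print(k,obj[k].round())
W={"spill":([(117,195),(204,200),(199,259),(111,253)],120,180,37),"tub":([(436,198),(522,212),(512,281),(424,266)],140,180,47),"furn":([(279,162),(350,166),(347,221),(274,216)],110,150,13)}
# image corners: TL,TR,BR,BL -> (+x,+y),(+x,-y),(-x,-y),(-x,+y)
for k,(uv,lx,ly,z) in W.items():
    P=ray("top",uv,z);r=least_squares(lambda p:(rect(*p,lx,ly,z)-P)[:,:2].ravel(),[*P.mean(0)[:2],0]);print(k,r.x.round(3),r.fun.round(0));obj[k]=r.x
    obj[k]=r.x
for n,im in(("top",T),("side",S)):
    D=cv2.resize(im,None,fx=3,fy=3,interpolation=cv2.INTER_CUBIC)
    def L(P,c=(0,255,0)): cv2.polylines(D,[np.int32(proj(n,P)*3+1)],True,c,1)
    for k in("bottle1","bottle2"): L(circ(*obj[k],98,20.5));L(circ(*obj[k],0,25),(0,0,255))
    for k in("beaker1","beaker2"): L(circ(*obj[k],76,27));L(circ(*obj[k],0,27),(0,0,255))
    L(circ(*obj["crucible"],38,23));L(circ(*obj["flask"],134,12));L(circ(*obj["flask"],20,26))
    for k,(uv,lx,ly,z) in W.items(): L(rect(*obj[k],lx,ly,z));L(rect(*obj[k],lx,ly,0),(0,0,255))
    x,y,w,h=((100,150,430,195) if n=="top" else (80,130,380,300))
    c=D[3*y:3*(y+h),3*x:3*(x+w)];f=min(800/c.shape[1],600/c.shape[0]);cv2.imwrite(f"pics/{n}_ov.png",cv2.resize(c,None,fx=f,fy=f,interpolation=cv2.INTER_AREA))
E
python3 m.py
```

```text
bottle1 [np.float64(166.5), np.float64(318.5)] [np.float64(241.5), np.float64(383.0)] [378. 288.  93.] [379. 289.  89.]
bottle2 [np.float64(394.0), np.float64(282.5)] [np.float64(387.5), np.float64(202.0)] [ 452. -153.   93.] [ 451. -151.   89.]
beaker1 [499.  -4.]
beaker2 [ 641. -173.]
crucible [657. 161.]
flask [444. 166.]
timer [ 372. -300.]
spill [ 5.61809e+02  3.27997e+02 -5.70000e-02] [-1. -2. -1.  3.  1.  2.  1. -3.]
tub [ 5.41191e+02 -3.28615e+02 -1.61000e-01] [-1. -2. -3.  4.  3.  3.  2. -5.]
furn [ 6.42679e+02  6.54900e+00 -5.60000e-02] [-3. -0. -4.  2.  4.  2.  3. -3.]
```

View pics/top_ov.png

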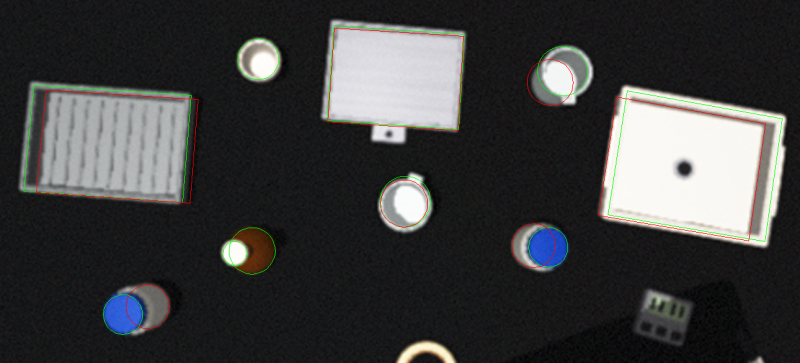

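View pics/side_ov.png

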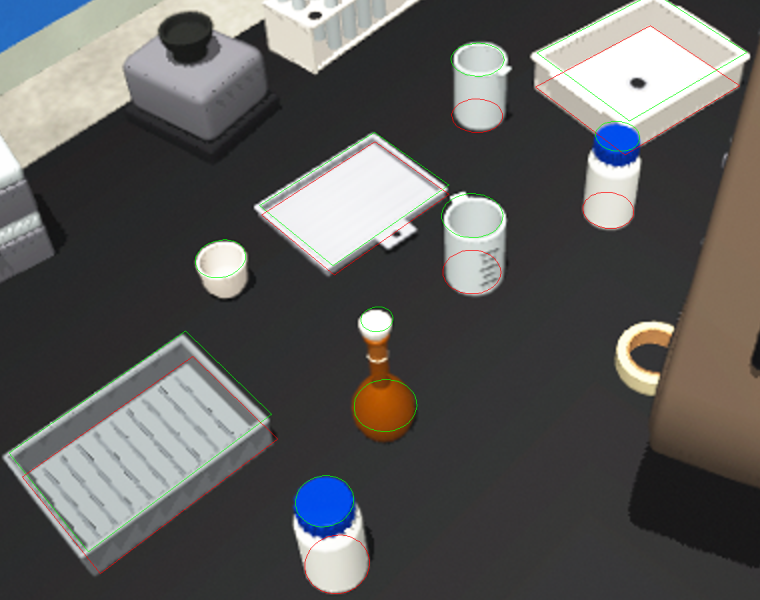

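The overlays match within about 3 mm. Bottle2 is the nearest, so I'll start with it. I'll work at yaw π/2, which makes tool x = world y, tool y = world x and tool z = down.

>>> {"api": "step_arm", "payload": {
  "plan": [
    [[350, -301, 0, -66, 1], [350, -301, 0, -66, 1], [350, -301, 0, -66, 1], [350, -301, 0, -66, 1], [350, -301, 0, -66, 1], [350, -301, 0, -66, 1], [350, -301, 0, -66, 1], [350, -301, 0, -66, 1]]
  ]
}}

```text
t: 0.77
eef_pos: [397.3, -267.3, 214.6]
tcp_rot: [-3.142, -0.0, 1.426]
ft_force: [1.1, -1.1, -0.1]
opening: 1.004
grip_force: 0.0
```

```bash
cat > g.py <<'E'
import sys
from h import *
s=env.state();x,y,z,yw=map(float,sys.argv[1:5])
r=s["tcp_rot"];a=r[2];d=np.array([x,y,z])-s["eef_pos"];c,n=np.cos(a),np.sin(a)
print("shift",[round(v,1) for v in(d[0]*c+d[1]*n,d[0]*n-d[1]*c,-d[2])],"turn",round(np.degrees(a-yw),1),"t",s["t"],s["eef_pos"].round(1),r.round(3),"f",s["ft_force"].round(1),"op",round(s["opening"],3),s["grip_force"],"j",s["joints"].round(2))
E
python3 g.py 452 -152 180 1.571
```

```text
shift [np.float64(122.0), np.float64(37.5), np.float64(34.6)] turn -8.3 t 0.7667 [ 397.3 -267.3  214.6] [-3.142 -0.     1.426] f [ 1.1 -1.1 -0.1] op 1.004 0.0 j [-0.73  0.28  1.91 -0.    0.95 -0.59]
```

>>> {"api": "step_arm", "payload": {
  "plan": [
    [[122, 37.5, 35, -8.3, 1], [122, 37.5, 35, -8.3, 1], [122, 37.5, 35, -8.3, 1], [122, 37.5, 35, -8.3, 1], [122, 37.5, 35, -8.3, 1], [122, 37.5, 35, -8.3, 1]]
  ]
}}

```text
t: 1.27
eef_pos: [452.4, -154.4, 179.6]
tcp_rot: [-3.141, 0.0, 1.566]
ft_force: [0.1, 0.4, -0.5]
opening: 1.002
grip_force: 0.0
```

```bash
python3 - <<'E'
from h import *
im=env.read_camera("wrist")
P={"b":circ(452,-152,98,20.5),"f":circ(452,-152,70,25)}
for p in P.values(): cv2.polylines(im,[np.int32(proj("wrist",p))],True,(0,255,0),1)
cv2.imwrite("pics/w1.png",im)
E
python3 g.py 452 -152 36 1.571
```

```text
shift [np.float64(3.1), np.float64(-0.3), np.float64(143.8)] turn -0.4 t 1.3167 [ 452.3 -155.1  179.8] [3.141 0.    1.565] f [0.1 0.9 0. ] op 1.001 0.0 j [-0.47  0.33  1.95 -0.    0.86 -0.46]
```

View pics/w1.png

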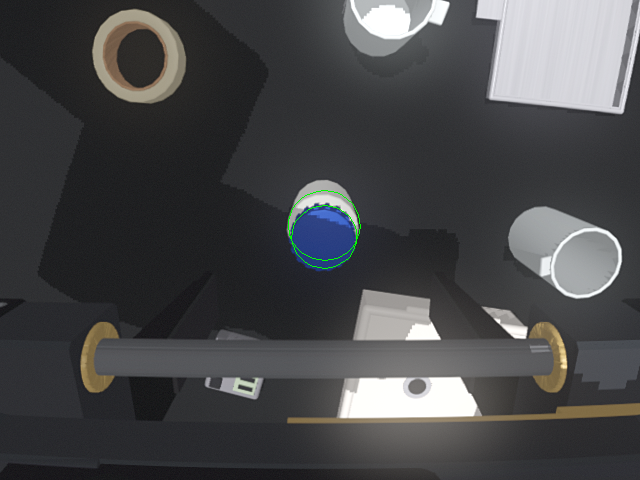

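The wrist view puts the cap at (323,238), with the overlay at about (325,233). So the bottle lies at y ≈ -154, right under the tool. I'll descend and close.

>>> {"api": "step_arm", "payload": {
  "plan": [
    [[1, 0, 40, 0, 1], [1, 0, 80, 0, 1], [1, 0, 115, 0, 1], [1, 0, 135, 0, 1], [1, 0, 144, 0, 1], [1, 0, 144, 0, 0], [1, 0, 144, 0, -1], [1, 0, 144, 0, -1]]
  ]
}}

```text
t: 1.98
eef_pos: [453.0, -154.1, 37.0]
tcp_rot: [3.14, 0.001, 1.564]
ft_force: [-0.2, -0.6, 0.0]
opening: 0.843
grip_force: 0.0
```

>>> {"api": "step_arm", "payload": {
  "plan": [
    [[0, 0, 0, 0, -1], [0, 0, 0, 0, -1], [0, 0, 0, 0, -1], [0, 0, 0, 0, -1], [0, 0, 0, 0, -1], [0, 0, 0, 0, -1]]
  ]
}}

```text
t: 2.48
eef_pos: [452.4, -153.3, 36.0]
tcp_rot: [3.141, 0.0, 1.565]
ft_force: [-1.5, -0.4, 7.6]
opening: 0.519
grip_force: 30.0
```

```bash
python3 g.py 452 -152 150 1.571
```

```text
shift [np.float64(1.3), np.float64(-0.4), np.float64(-114.0)] turn -0.4 t 2.4833 [ 452.4 -153.3   36. ] [3.141 0.    1.565] f [-1.5 -0.4  7.6] op 0.519 30.002053898060694 j [-0.47  0.57  2.08 -0.    0.49 -0.46]
```

>>> {"api": "step_arm", "payload": {
  "plan": [
    [[0, 0, -15, 0, -1], [0, 0, -45, 0, -1], [0, 0, -85, 0, -1], [0, 0, -125, 0, -1], [0, 0, -140, 0, -1], [40, 10, -140, 0, -1], [80, 18, -140, 0, -1], [120, 26, -140, 0, -1]]
  ]
}}

```text
t: 3.15
eef_pos: [479.1, -32.4, 176.0]
tcp_rot: [3.141, 0.0, 1.562]
ft_force: [1.0, 0.3, -1.2]
opening: 0.521
grip_force: 30.0
```

>>> {"api": "step_arm", "payload": {
  "plan": [
    [[405, 85, 0, 3, -1], [405, 85, 0, 3, -1], [405, 85, 0, 3, -1], [405, 85, 0, 3, -1], [405, 85, 0, 3, -1], [405, 85, 0, 3, -1], [405, 85, 0, 3, -1], [405, 85, 0, 3, -1]]
  ]
}}

```text
t: 3.82
eef_pos: [549.3, 294.6, 175.3]
tcp_rot: [-3.141, 0.0, 1.513]
ft_force: [1.0, -0.1, -1.6]
opening: 0.523
grip_force: 30.0
```

```bash
python3 g.py 564 370 60 1.514
```

```text
shift [np.float64(76.1), np.float64(10.3), np.float64(115.3)] turn -0.1 t 3.8167 [549.3 294.6 175.3] [-3.141  0.     1.513] f [ 1.  -0.1 -1.6] op 0.523 29.997218158096075 j [ 0.39  0.53  1.61 -0.    1.01  0.44]
```

>>> {"api": "step_arm", "payload": {
  "plan": [
    [[40, 6, 0, 0, -1], [76, 10.3, 0, 0, -1], [76, 10.3, 35, 0, -1], [76, 10.3, 70, 0, -1], [76, 10.3, 100, 0, -1], [76, 10.3, 118, 0, -1], [76, 10.3, 127, 0, -1], [76, 10.3, 130, 0, -1]]
  ]
}}

```text
t: 4.48
eef_pos: [563.6, 367.3, 43.7]
tcp_rot: [-3.139, 0.002, 1.512]
ft_force: [0.8, 0.5, -0.4]
opening: 0.52
grip_force: 30.0
```

```bash
python3 g.py 564 370 42 1.514; python3 - <<'E'
from h import *
im=env.read_camera("side");c=im[270:450,60:280];cv2.imwrite("pics/s2.png",cv2.resize(c,None,fx=3,fy=3))
E
```

```text
shift [np.float64(2.7), np.float64(0.2), np.float64(1.7)] turn -0.1 t 4.4833 [563.6 367.3  43.7] [-3.139e+00  2.000e-03  1.512e+00] f [ 0.8  0.5 -0.4] op 0.52 29.99812049092725 j [ 0.48  0.75  1.57 -0.    0.82  0.54]
```

View pics/s2.png

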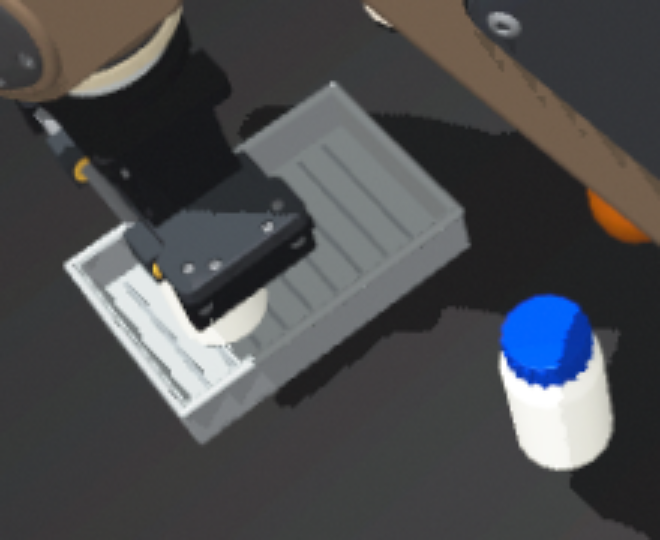

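The side view shows the bottle upright inside the tray, just above the floor. I'll lower it gently until it touches.

>>> {"api": "step_arm", "payload": {
  "plan": [
    [[0, 0, 0, 0, -1], [0, 0, 0.5, 0, -1], [0, 0, 1, 0, -1], [0, 0, 1.5, 0, -1], [0, 0, 1.5, 0, -1]]
  ]
}}

```text
t: 4.95
eef_pos: [564.5, 367.7, 44.8]
tcp_rot: [3.141, -0.0, 1.512]
ft_force: [0.3, -0.5, -1.0]
opening: 0.518
grip_force: 30.0
```

>>> {"api": "step_arm", "payload": {
  "plan": [
    [[0, 0, 0.5, 0, -1], [0, 0, 0.5, 0, -1], [0, 0, 0.5, 0, -1]]
  ]
}}

```text
t: 5.2
eef_pos: [564.4, 367.6, 43.7]
tcp_rot: [3.141, 0.0, 1.512]
ft_force: [-0.1, -0.0, -2.5]
opening: 0.519
grip_force: 30.0
```

>>> {"api": "step_arm", "payload": {
  "plan": [
    [[0, 0, 0.5, 0, -1], [0, 0, 1, 0, -1], [0, 0, 1, 0, -1], [0, 0, 1, 0, -1]]
  ]
}}

```text
t: 5.53
eef_pos: [564.3, 367.6, 42.5]
tcp_rot: [-3.142, 0.0, 1.512]
ft_force: [0.3, -0.2, -2.0]
opening: 0.52
grip_force: 30.0
```

>>> {"api": "step_arm", "payload": {
  "plan": [
    [[0, 0, 0.5, 0, -1], [0, 0, 1, 0, -1], [0, 0, 1, 0, -1], [0, 0, 1, 0, -1]]
  ]
}}

```text
t: 5.87
eef_pos: [564.3, 367.6, 41.5]
tcp_rot: [-3.142, 0.0, 1.512]
ft_force: [-0.1, 0.8, -1.1]
opening: 0.523
grip_force: 30.0
```

>>> {"api": "step_arm", "payload": {
  "plan": [
    [[0, 0, 0.5, 0, -1], [0, 0, 0.7, 0, -1], [0, 0, 0.7, 0, -1], [0, 0, 0.7, 0, -1]]
  ]
}}

```text
t: 6.2
eef_pos: [564.4, 367.6, 41.1]
tcp_rot: [3.141, -0.0, 1.512]
ft_force: [-0.6, 0.1, 2.1]
opening: 0.521
grip_force: 30.0
```

>>> {"api": "step_arm", "payload": {
  "plan": [
    [[0, 0, 0.4, 0, -1], [0, 0, 0.4, 0, -1], [0, 0, 0.4, 0, -1]]
  ]
}}

```text
t: 6.45
eef_pos: [564.4, 367.7, 41.0]
tcp_rot: [3.141, -0.0, 1.512]
ft_force: [-1.8, -0.3, 4.1]
opening: 0.521
grip_force: 30.0
```

Contact came at TCP 41.0, exactly as predicted, so the heights can be trusted. Now release, then go for bottle1.

>>> {"api": "step_arm", "payload": {
  "plan": [
    [[0, 0, 0, 0, 0.6], [0, 0, 0, 0, 0.6], [0, 0, 0, 0, 0.6], [0, 0, -3, 0, 0.6], [0, 0, -25, 0, 0.7], [0, 0, -60, 0, 1], [0, 0, -100, 0, 1], [0, 0, -135, 0, 1]]
  ]
}}

```text
t: 7.12
eef_pos: [564.3, 367.6, 177.6]
tcp_rot: [3.141, -0.0, 1.512]
ft_force: [0.2, 0.1, 0.4]
opening: 0.976
grip_force: 0.0
```

```bash
python3 g.py 378.5 288 150 1.571
```

```text
shift [np.float64(-90.3), np.float64(-180.8), np.float64(27.6)] turn -3.4 t 7.1167 [564.3 367.6 177.6] [ 3.141 -0.     1.512] f [0.2 0.1 0.4] op 0.976 0.0 j [ 0.48  0.6   1.47 -0.    1.08  0.54]
```

>>> {"api": "step_arm", "payload": {
  "plan": [
    [[-90, -181, 10, -3.4, 1], [-90, -181, 10, -3.4, 1], [-90, -181, 10, -3.4, 1], [-90, -181, 10, -3.4, 1], [-90, -181, 10, -3.4, 1], [-90, -181, 10, -3.4, 1], [-90, -181, 10, -3.4, 1], [-90, -181, 10, -3.4, 1]]
  ]
}}

```text
t: 7.78
eef_pos: [379.3, 288.9, 166.1]
tcp_rot: [3.14, -0.001, 1.572]
ft_force: [0.6, -0.2, 1.6]
opening: 1.002
grip_force: 0.0
```

```bash
python3 - <<'E'
from h import *
im=env.read_camera("wrist");c=im.astype(int);m=((c[...,0]>90)&(c[...,2]<60)).astype(np.uint8)
n,l,st,ce=cv2.connectedComponentsWithStats(m)
for i in range(1,n):
    if st[i,4]>300:
        x,y,w,h=st[i,:4]; print(st[i],ray("wrist",[(x+w/2-.5,y+h/2-.5)],93).round(1))
E
python3 g.py 378.5 288 36 1.571
```

```text
[293 257  63  27 625] [[379.1 273.6  93. ]]
shift [np.float64(-0.9), np.float64(-1.1), np.float64(129.8)] turn 0.0 t 7.8333 [379.6 288.9 165.8] [ 3.140e+00 -1.000e-03  1.572e+00] f [-0.2  0.5 -0.5] op 1.0 0.0 j [ 0.51  0.35  1.97 -0.    0.82  0.51]
```

>>> {"api": "step_arm", "payload": {
  "plan": [
    [[-0.5, -0.7, 40, 0, 1], [-0.5, -0.7, 80, 0, 1], [-0.5, -0.7, 110, 0, 1], [-0.5, -0.7, 125, 0, 1], [-0.5, -0.7, 130, 0, 1], [-0.5, -0.7, 130, 0, 0], [-0.5, -0.7, 130, 0, -1], [-0.5, -0.7, 130, 0, -1]]
  ]
}}

```text
t: 8.5
eef_pos: [378.5, 288.3, 36.5]
tcp_rot: [3.14, -0.001, 1.572]
ft_force: [-0.1, -1.0, 1.2]
opening: 0.845
grip_force: 0.0
```

>>> {"api": "step_arm", "payload": {
  "plan": [
    [[0, 0, 0, 0, -1], [0, 0, 0, 0, -1], [0, 0, 0, 0, -1], [0, 0, 0, 0, -1], [0, 0, 0, 0, -1], [0, 0, 0, 0, -1]]
  ]
}}

```text
t: 9.0
eef_pos: [378.0, 288.0, 35.8]
tcp_rot: [3.141, -0.0, 1.572]
ft_force: [1.1, -0.4, 5.9]
opening: 0.519
grip_force: 30.0
```

```bash
python3 g.py 560 284 150 1.514
```

```text
shift [np.float64(-4.1), np.float64(182.0), np.float64(-114.2)] turn 3.3 t 9.0 [378.  288.   35.8] [ 3.141 -0.     1.572] f [ 1.1 -0.4  5.9] op 0.519 30.001033520093188 j [ 0.51  0.57  2.09 -0.    0.49  0.51]
```

>>> {"api": "step_arm", "payload": {
  "plan": [
    [[0, 0, -20, 0, -1], [0, 0, -60, 0, -1], [0, 0, -95, 0, -1], [-4, 35, -105, 3.3, -1], [-4, 75, -105, 3.3, -1], [-4, 115, -105, 3.3, -1], [-4, 155, -105, 3.3, -1], [-4, 182, -105, 3.3, -1]]
  ]
}}

```text
t: 9.67
eef_pos: [562.6, 283.6, 140.4]
tcp_rot: [3.141, -0.0, 1.513]
ft_force: [-0.5, -0.1, -1.0]
opening: 0.52
grip_force: 30.0
```

>>> {"api": "step_arm", "payload": {
  "plan": [
    [[0, 0, 0, 0, -1], [0, 0, 0, 0, -1]]
  ]
}}

```text
t: 9.83
eef_pos: [560.1, 283.5, 139.5]
tcp_rot: [-3.14, 0.001, 1.513]
ft_force: [-0.2, 1.0, -1.0]
opening: 0.521
grip_force: 30.0
```

```bash
python3 g.py 560 284 41 1.514
```

```text
shift [np.float64(0.5), np.float64(-0.1), np.float64(98.5)] turn -0.1 t 9.8333 [560.1 283.5 139.5] [-3.140e+00  1.000e-03  1.513e+00] f [-0.2  1.  -1. ] op 0.521 29.999579666764475 j [ 0.36  0.57  1.63 -0.    0.94  0.42]
```

>>> {"api": "step_arm", "payload": {
  "plan": [
    [[0, 0, 40, 0, -1], [0, 0, 75, 0, -1], [0, 0, 90, 0, -1], [0, 0, 95, 0, -1], [0, 0, 96.5, 0, -1], [0, 0, 96.5, 0, -1], [0, 0, 96.5, 0, -1], [0, 0, 96.5, 0, -1]]
  ]
}}

```text
t: 10.5
eef_pos: [560.1, 284.3, 45.5]
tcp_rot: [3.14, -0.001, 1.514]
ft_force: [0.4, 0.2, -0.2]
opening: 0.522
grip_force: 30.0
```

>>> {"api": "step_arm", "payload": {
  "plan": [
    [[0, 0, 0.6, 0, -1], [0, 0, 1, 0, -1], [0, 0, 1, 0, -1], [0, 0, 1, 0, -1]]
  ]
}}

```text
t: 10.83
eef_pos: [559.7, 284.0, 43.2]
tcp_rot: [3.141, -0.0, 1.514]
ft_force: [1.1, -0.1, -0.8]
opening: 0.521
grip_force: 30.0
```

>>> {"api": "step_arm", "payload": {
  "plan": [
    [[0, 0, 0.6, 0, -1], [0, 0, 1.2, 0, -1], [0, 0, 1.6, 0, -1], [0, 0, 1.6, 0, -1], [0, 0, 1.6, 0, -1]]
  ]
}}

```text
t: 11.25
eef_pos: [559.7, 284.0, 41.3]
tcp_rot: [-3.142, 0.0, 1.514]
ft_force: [-0.2, 0.1, -1.2]
opening: 0.52
grip_force: 30.0
```

>>> {"api": "step_arm", "payload": {
  "plan": [
    [[0, 0, 0.4, 0, -1], [0, 0, 0.7, 0, -1], [0, 0, 0.7, 0, -1], [0, 0, 0.7, 0, -1]]
  ]
}}

```text
t: 11.58
eef_pos: [559.7, 284.0, 40.9]
tcp_rot: [3.141, 0.0, 1.514]
ft_force: [0.0, -0.9, 3.4]
opening: 0.519
grip_force: 30.0
```

>>> {"api": "step_arm", "payload": {
  "plan": [
    [[0, 0, 0, 0, 0.6], [0, 0, 0, 0, 0.6], [0, 0, 0, 0, 0.6], [0, 0, -3, 0, 0.6], [0, 0, -25, 0, 0.7], [0, 0, -60, 0, 1], [0, 0, -100, 0, 1], [0, 0, -135, 0, 1]]
  ]
}}

```text
t: 12.25
eef_pos: [559.6, 284.0, 177.9]
tcp_rot: [3.141, -0.0, 1.514]
ft_force: [0.5, 0.6, -0.0]
opening: 0.979
grip_force: 0.0
```

```bash
python3 g.py 499 -4 150 0.785
```

```text
shift [np.float64(-291.0), np.float64(-44.1), np.float64(27.9)] turn 41.8 t 12.25 [559.6 284.  177.9] [ 3.141 -0.     1.514] f [ 0.5  0.6 -0. ] op 0.979 0.0 j [ 0.36  0.53  1.59 -0.    1.02  0.42]
```

>>> {"api": "step_arm", "payload": {
  "plan": [
    [[-291, -44, 0, 42, 1], [-291, -44, 0, 42, 1], [-291, -44, 0, 42, 1], [-291, -44, 0, 42, 1], [-291, -44, 0, 42, 1], [-291, -44, 0, 42, 1], [-291, -44, 0, 42, 1], [-291, -44, 0, 42, 1]]
  ]
}}

```text
t: 12.92
eef_pos: [498.1, -9.0, 176.1]
tcp_rot: [3.141, 0.001, 0.776]
ft_force: [0.8, 0.7, 0.7]
opening: 1.0
grip_force: 0.0
```

```bash
python3 - <<'E'
from h import *
im=env.read_camera("wrist")
for q in [(499,-4),(641,-173)]:
  cv2.polylines(im,[np.int32(proj("wrist",circ(*q,76,27)))],True,(0,255,0),1)
  cv2.polylines(im,[np.int32(proj("wrist",circ(*q,0,27)))],True,(0,0,255),1)
cv2.imwrite("pics/w3.png",im)
E
python3 g.py 499 -4 26 0.785
```

```text
shift [np.float64(2.5), np.float64(-2.1), np.float64(150.1)] turn -0.5 t 12.9667 [498.7  -7.2 176.1] [3.141 0.    0.777] f [-0.4 -0.3  0.4] op 1.001 0.0 j [-0.15  0.36  1.91 -0.    0.87  0.65]
```

View pics/w3.png

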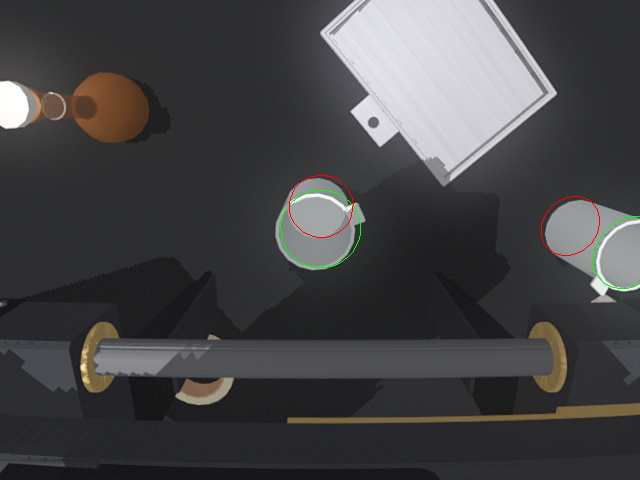

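The rim sits at (314,231) and the overlay at (320,229), so the beaker is really at about (497,-2.5). Its spout points about 22° off the closing line, so I'll turn another 22° to keep the pads clear of it.

>>> {"api": "step_arm", "payload": {
  "plan": [
    [[2, -4.5, 10, 7, 1], [2, -4.5, 30, 14, 1], [2, -4.5, 65, 21, 1], [2, -4.5, 105, 22, 1], [2, -4.5, 135, 22, 1], [2, -4.5, 147, 22, 1], [2, -4.5, 150, 22, 1], [2, -4.5, 150, 22, 1]]
  ]
}}

```text
t: 13.63
eef_pos: [497.5, 1.3, 25.2]
tcp_rot: [-3.141, 0.001, 0.398]
ft_force: [-0.6, -0.3, -0.3]
opening: 1.004
grip_force: 0.0
```

>>> {"api": "step_arm", "payload": {
  "plan": [
    [[0, 0, 0, 0, 0.3], [0, 0, 0, 0, -1], [0, 0, 0, 0, -1], [0, 0, 0, 0, -1], [0, 0, 0, 0, -1], [0, 0, 0, 0, -1], [0, 0, 0, 0, -1], [0, 0, 0, 0, -1]]
  ]
}}

```text
t: 14.3
eef_pos: [497.7, 0.5, 26.0]
tcp_rot: [3.141, -0.001, 0.397]
ft_force: [-0.7, -1.4, 5.6]
opening: 0.568
grip_force: 30.0
```

```bash
python3 g.py 535 -291 150 1.41
```

```text
shift [np.float64(-78.3), np.float64(283.2), np.float64(-124.0)] turn -58.0 t 14.3 [497.7   0.5  26. ] [ 3.141e+00 -1.000e-03  3.970e-01] f [-0.7 -1.4  5.6] op 0.568 30.000535044819117 j [-0.13  0.61  2.04 -0.    0.5   1.04]
```

>>> {"api": "step_arm", "payload": {
  "plan": [
    [[0, 0, -15, 0, -1], [0, 0, -50, 0, -1], [0, 0, -90, 0, -1], [0, 0, -115, -7, -1], [-20, 36, -115, -14, -1], [-30, 76, -115, -21, -1], [-39, 116, -115, -28, -1], [-47, 156, -115, -35, -1]]
  ]
}}

```text
t: 14.97
eef_pos: [512.1, -151.4, 141.0]
tcp_rot: [3.141, -0.0, 0.982]
ft_force: [0.5, 0.6, -1.1]
opening: 0.572
grip_force: 30.0
```

```bash
python3 g.py 535 -368 141 1.41
```

```text
shift [np.float64(-167.4), np.float64(139.4), np.float64(0.0)] turn -24.5 t 14.9667 [ 512.1 -151.4  141. ] [ 3.141 -0.     0.982] f [ 0.5  0.6 -1.1] op 0.572 29.997679302468896 j [-0.41  0.45  1.86  0.    0.82  0.18]
```

>>> {"api": "step_arm", "payload": {
  "plan": [
    [[-167, 139, 0, -24, -1], [-167, 139, 0, -24, -1], [-167, 139, 0, -24, -1], [-167, 139, 0, -24, -1], [-167, 139, 0, -24, -1], [-167, 139, 0, -24, -1], [-167, 139, 0, -24, -1], [-167, 139, 0, -24, -1]]
  ]
}}

```text
t: 15.63
eef_pos: [533.2, -366.1, 140.0]
tcp_rot: [-3.14, -0.001, 1.393]
ft_force: [0.5, 0.5, -0.6]
opening: 0.571
grip_force: 30.0
```

```bash
python3 g.py 535 -368 31 1.41;  python3 - <<'E'
from h import *
im=env.read_camera("wrist")
for l,z in((140,47),(130,47),(130,5)):
  ly=l+40
  cv2.polylines(im,[np.int32(proj("wrist",rect(541,-328.6,-.161,l,ly,z)))],True,(0,255,0) if z>9 else (0,0,255),1)
cv2.imwrite("pics/w4.png",im)
E
```

```text
shift [np.float64(-1.6), np.float64(2.1), np.float64(109.0)] turn -1.0 t 15.6333 [ 533.2 -366.1  140. ] [-3.140e+00 -1.000e-03  1.393e+00] f [ 0.5  0.5 -0.6] op 0.571 29.999950770288706 j [-0.7   0.6   1.58  0.    0.97 -0.53]
```

View pics/w4.png

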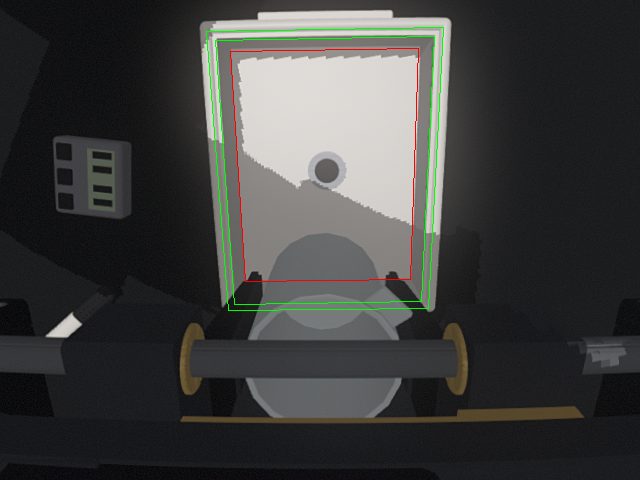

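The wrist view shows the tub rim spanning (203-448, 20-310), matching the overlay within about 4 mm. The beaker hangs over its near-end floor, clear of the walls. I'll lower it.

>>> {"api": "step_arm", "payload": {
  "plan": [
    [[1, 2, 30, -1, -1], [1, 2, 65, -1, -1], [1, 2, 90, -1, -1], [1, 2, 103, -1, -1], [1, 2, 106, -1, -1], [1, 2, 107, -1, -1], [1, 2, 107, -1, -1], [1, 2, 107, -1, -1]]
  ]
}}

```text
t: 16.35
eef_pos: [536.6, -365.9, 35.4]
tcp_rot: [3.14, 0.001, 1.412]
ft_force: [-0.5, 0.4, -0.3]
opening: 0.572
grip_force: 30.0
```

>>> {"api": "step_arm", "payload": {
  "plan": [
    [[0, 0, 0.6, 0, -1], [0, 0, 1, 0, -1], [0, 0, 1, 0, -1], [0, 0, 1, 0, -1]]
  ]
}}

```text
t: 16.68
eef_pos: [536.0, -365.7, 33.1]
tcp_rot: [3.141, 0.0, 1.412]
ft_force: [-0.7, -0.9, -0.0]
opening: 0.569
grip_force: 30.0
```

>>> {"api": "step_arm", "payload": {
  "plan": [
    [[0, 0, 0.6, 0, -1], [0, 0, 1.2, 0, -1], [0, 0, 1.6, 0, -1], [0, 0, 1.6, 0, -1], [0, 0, 1.6, 0, -1]]
  ]
}}

```text
t: 17.1
eef_pos: [535.9, -365.6, 31.1]
tcp_rot: [-3.142, -0.0, 1.412]
ft_force: [-0.5, 0.6, -0.6]
opening: 0.569
grip_force: 30.0
```

>>> {"api": "step_arm", "payload": {
  "plan": [
    [[0, 0, 0.3, 0, -1], [0, 0, 0.6, 0, -1], [0, 0, 0.6, 0, -1], [0, 0, 0.6, 0, -1]]
  ]
}}

```text
t: 17.43
eef_pos: [535.9, -365.7, 31.0]
tcp_rot: [3.141, 0.0, 1.412]
ft_force: [-1.8, 1.5, 6.2]
opening: 0.565
grip_force: 30.0
```

>>> {"api": "step_arm", "payload": {
  "plan": [
    [[0, 0, 0, 0, 0.5], [0, 0, 0, 0, 0.5], [0, 0, 0, 0, 0.5], [0, 0, -3, 0, 0.5], [0, 0, -25, 0, 0.5], [0, 0, -60, 0, 0.5], [0, 0, -100, 0, 1], [0, 0, -135, 0, 1]]
  ]
}}

```text
t: 18.1
eef_pos: [535.9, -365.5, 167.7]
tcp_rot: [3.141, 0.0, 1.412]
ft_force: [0.3, 0.4, -0.3]
opening: 0.845
grip_force: 0.0
```

```bash
python3 - <<'E'
from h import *
im=env.read_camera("wrist");cv2.imwrite("pics/w5.png",cv2.resize(im,(400,300)))
E
python3 g.py 641 -173 166 0.5
```

```text
shift [np.float64(208.0), np.float64(71.1), np.float64(8.9)] turn 52.2 t 18.15 [ 537.9 -367.1  174.9] [3.133 0.005 1.412] f [ 1.3 -1.4  6. ] op 0.879 0.0 j [-0.7   0.56  1.54 -0.    1.03 -0.54]
```

View pics/w5.png

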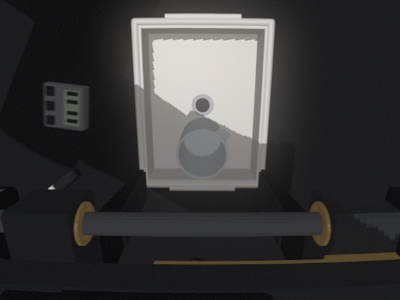

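Beaker1 stands upright in the tub at about (203,150), clear of the walls. Next is beaker2, whose spout points along -x, so I'll use yaw 0.7.

>>> {"api": "step_arm", "payload": {
  "plan": [
    [[208, 71, 0, 41, 1], [208, 71, 0, 41, 1], [208, 71, 0, 41, 1], [208, 71, 0, 41, 1], [208, 71, 0, 41, 1], [208, 71, 0, 41, 1], [208, 71, 0, 41, 1], [208, 71, 0, 41, 1]]
  ]
}}

```text
t: 18.82
eef_pos: [639.2, -170.6, 165.3]
tcp_rot: [-3.142, 0.0, 0.7]
ft_force: [0.6, 0.0, 0.2]
opening: 1.0
grip_force: 0.0
```

```bash
python3 - <<'E'
from h import *
im=env.read_camera("wrist")
q=(641,-173)
cv2.polylines(im,[np.int32(proj("wrist",circ(*q,76,27)))],True,(0,255,0),1)
cv2.polylines(im,[np.int32(proj("wrist",circ(*q,0,27)))],True,(0,0,255),1)
cv2.imwrite("pics/w6.png",im)
E
python3 g.py 641 -173 26 0.7
```

```text
shift [np.float64(0.8), np.float64(2.4), np.float64(139.3)] turn -0.0 t 18.8667 [ 638.8 -171.7  165.3] [-3.142  0.     0.699] f [ 0.9  0.1 -0.5] op 1.0 0.0 j [-0.36  0.59  1.52 -0.    1.04  0.51]
```

View pics/w6.png

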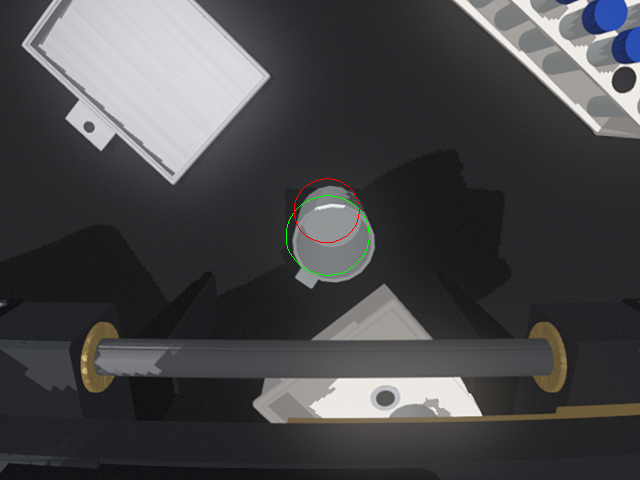

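The rim centre is at (334,242) and the overlay at (328,236), so I'll correct by about +3.5 mm along tool y and -3.5 mm along tool x.

>>> {"api": "step_arm", "payload": {
  "plan": [
    [[-2.5, 5.5, 20, 0, 1], [-2.5, 5.5, 60, 0, 1], [-2.5, 5.5, 100, 0, 1], [-2.5, 5.5, 128, 0, 1], [-2.5, 5.5, 137, 0, 1], [-2.5, 5.5, 139.5, 0, 1], [-2.5, 5.5, 139.5, 0, 1], [-2.5, 5.5, 139.5, 0, 0]]
  ]
}}

```text
t: 19.53
eef_pos: [641.4, -178.2, 27.9]
tcp_rot: [3.139, -0.001, 0.696]
ft_force: [0.4, -0.5, -0.3]
opening: 0.97
grip_force: 0.0
```

>>> {"api": "step_arm", "payload": {
  "plan": [
    [[0, 0, 0, 0, -1], [0, 0, 0, 0, -1], [0, 0, 0, 0, -1], [0, 0, 0, 0, -1], [0, 0, 0, 0, -1], [0, 0, 0, 0, -1], [0, 0, 0, 0, -1], [0, 0, 0, 0, -1]]
  ]
}}

```text
t: 20.2
eef_pos: [640.7, -177.3, 26.2]
tcp_rot: [3.141, -0.0, 0.696]
ft_force: [-0.8, 0.7, 4.2]
opening: 0.578
grip_force: 30.0
```

```bash
python3 g.py 549 -287 120 1.41
```

```text
shift [np.float64(-140.7), np.float64(25.4), np.float64(-93.8)] turn -40.9 t 20.2 [ 640.7 -177.3   26.2] [ 3.141 -0.     0.696] f [-0.8  0.7  4.2] op 0.578 30.000461228191853 j [-0.37  0.76  1.61 -0.    0.78  0.51]
```

>>> {"api": "step_arm", "payload": {
  "plan": [
    [[0, 0, -15, 0, -1], [0, 0, -50, 0, -1], [0, 0, -90, -7, -1], [-5, 1, -105, -14, -1], [-40, 7, -105, -21, -1], [-80, 14, -105, -28, -1], [-115, 21, -105, -35, -1], [-141, 25, -105, -41, -1]]
  ]
}}

```text
t: 20.87
eef_pos: [546.6, -288.6, 131.0]
tcp_rot: [-3.141, 0.0, 1.417]
ft_force: [0.6, -0.8, -0.7]
opening: 0.572
grip_force: 30.0
```

>>> {"api": "step_arm", "payload": {
  "plan": [
    [[0, 0, 0, 0, -1], [0, 0, 0, 0, -1]]
  ]
}}

```text
t: 21.03
eef_pos: [547.6, -288.0, 131.0]
tcp_rot: [-3.141, -0.0, 1.409]
ft_force: [-0.6, -0.2, -0.7]
opening: 0.571
grip_force: 30.0
```

```bash
python3 g.py 549 -286 31 1.41;  python3 - <<'E'
from h import *
cv2.imwrite("pics/w7.png",cv2.resize(env.read_camera("wrist"),(400,300)))
E
```

```text
shift [np.float64(2.2), np.float64(1.0), np.float64(100.0)] turn -0.1 t 21.0333 [ 547.6 -288.   131. ] [-3.141 -0.     1.409] f [-0.6 -0.2 -0.7] op 0.571 29.99934369698167 j [-0.59  0.57  1.66  0.    0.91 -0.43]
```

View pics/w7.png

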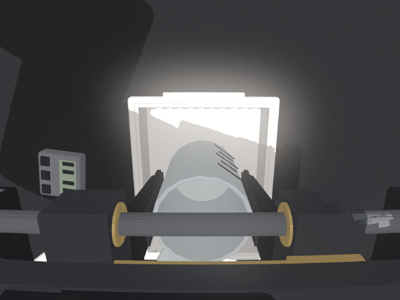

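The beaker hangs centred over the free half of the tub, whose rim spans columns 128–280. I'll lower it.

>>> {"api": "step_arm", "payload": {
  "plan": [
    [[2, 1, 30, 0, -1], [2, 1, 65, 0, -1], [2, 1, 86, 0, -1], [2, 1, 95, 0, -1], [2, 1, 97.5, 0, -1], [2, 1, 98, 0, -1], [2, 1, 98, 0, -1], [2, 1, 98, 0, -1]]
  ]
}}

```text
t: 21.75
eef_pos: [550.5, -285.3, 34.5]
tcp_rot: [3.14, 0.001, 1.412]
ft_force: [0.3, 0.3, 0.2]
opening: 0.57
grip_force: 30.0
```

>>> {"api": "step_arm", "payload": {
  "plan": [
    [[0, 0, 0.6, 0, -1], [0, 0, 1, 0, -1], [0, 0, 1, 0, -1], [0, 0, 1, 0, -1]]
  ]
}}

```text
t: 22.08
eef_pos: [549.8, -285.2, 32.4]
tcp_rot: [3.141, 0.0, 1.411]
ft_force: [-0.5, 0.4, -0.5]
opening: 0.572
grip_force: 30.0
```

>>> {"api": "step_arm", "payload": {
  "plan": [
    [[0, 0, 0.6, 0, -1], [0, 0, 1, 0, -1], [0, 0, 1, 0, -1], [0, 0, 1, 0, -1]]
  ]
}}

```text
t: 22.42
eef_pos: [549.7, -285.2, 31.2]
tcp_rot: [3.141, 0.0, 1.412]
ft_force: [-0.9, -1.2, 3.5]
opening: 0.574
grip_force: 30.0
```

>>> {"api": "step_arm", "payload": {
  "plan": [
    [[0, 0, 0.3, 0, -1], [0, 0, 0.6, 0, -1], [0, 0, 0.6, 0, -1], [0, 0, 0.6, 0, -1]]
  ]
}}

```text
t: 22.75
eef_pos: [549.7, -285.2, 31.2]
tcp_rot: [3.141, 0.0, 1.412]
ft_force: [-3.0, 1.6, 10.0]
opening: 0.575
grip_force: 30.0
```

>>> {"api": "step_arm", "payload": {
  "plan": [
    [[0, 0, -0.4, 0, 0.5], [0, 0, -0.4, 0, 0.5], [0, 0, -0.4, 0, 0.5], [0, 0, -3, 0, 0.5], [0, 0, -25, 0, 0.5], [0, 0, -60, 0, 0.5], [0, 0, -100, 0, 1], [0, 0, -125, 0, 1]]
  ]
}}

```text
t: 23.42
eef_pos: [550.2, -285.4, 158.8]
tcp_rot: [3.139, 0.001, 1.412]
ft_force: [0.0, -0.1, 0.7]
opening: 0.838
grip_force: 0.0
```

```bash
python3 g.py 657 161 150 1.571
```

```text
shift [np.float64(457.7), np.float64(34.7), np.float64(8.8)] turn -9.1 t 23.4167 [ 550.2 -285.4  158.8] [3.139e+00 1.000e-03 1.412e+00] f [ 0.  -0.1  0.7] op 0.838 0.0 j [-0.58  0.54  1.63 -0.    0.96 -0.43]
```

>>> {"api": "step_arm", "payload": {
  "plan": [
    [[458, 35, 0, -9, 1], [458, 35, 0, -9, 1], [458, 35, 0, -9, 1], [458, 35, 0, -9, 1], [458, 35, 0, -9, 1], [458, 35, 0, -9, 1], [458, 35, 0, -9, 1], [458, 35, 0, -9, 1]]
  ]
}}

```text
t: 24.08
eef_pos: [627.6, 41.1, 155.5]
tcp_rot: [3.142, 0.0, 1.569]
ft_force: [1.1, -0.6, -0.3]
opening: 1.002
grip_force: 0.0
```

```bash
python3 g.py 657 161 150 1.571
```

```text
shift [np.float64(119.9), np.float64(29.2), np.float64(5.5)] turn -0.1 t 24.0833 [627.6  41.1 155.5] [3.142 0.    1.569] f [ 1.1 -0.6 -0.3] op 1.002 0.0 j [-0.04  0.56  1.61 -0.    0.97 -0.04]
```

>>> {"api": "step_arm", "payload": {
  "plan": [
    [[118, 29, 0, 0, 1], [118, 29, 0, 0, 1], [118, 29, 0, 0, 1], [118, 29, 0, 0, 1], [118, 29, 0, 0, 1], [118, 29, 0, 0, 1]]
  ]
}}

```text
t: 24.58
eef_pos: [656.4, 156.7, 155.1]
tcp_rot: [-3.141, 0.0, 1.569]
ft_force: [-0.3, 0.2, -0.6]
opening: 1.0
grip_force: 0.0
```

```bash
python3 - <<'E'
from h import *
im=env.read_camera("wrist")
q=(657,161)
cv2.polylines(im,[np.int32(proj("wrist",circ(*q,38,23)))],True,(0,255,0),1)
cv2.polylines(im,[np.int32(proj("wrist",circ(*q,0,14)))],True,(0,0,255),1)
cv2.imwrite("pics/w8.png",im)
E
python3 g.py 657 161 6 1.571
```

```text
shift [np.float64(4.9), np.float64(0.5), np.float64(149.3)] turn -0.2 t 24.6333 [656.5 156.1 155.3] [-3.141  0.     1.568] f [ 0.5  0.3 -0.4] op 0.999 0.0 j [ 0.14  0.62  1.49 -0.    1.03  0.14]
```

View pics/w8.png

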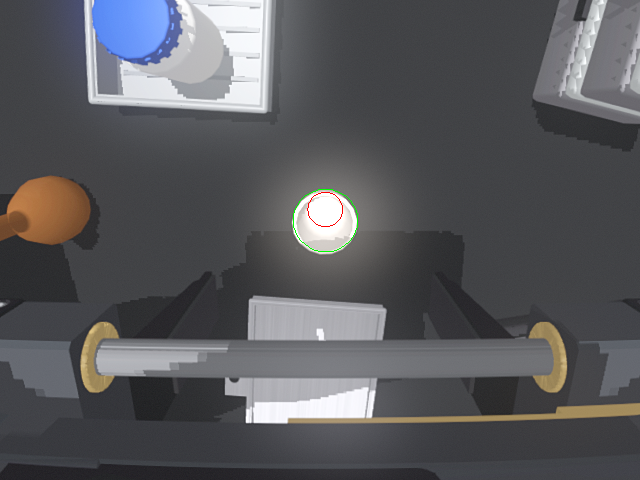

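The crucible overlay matches exactly, with its rim at (325,221). I'll descend and grip.

>>> {"api": "step_arm", "payload": {
  "plan": [
    [[4.5, 0.5, 20, 0, 1], [4.5, 0.5, 60, 0, 1], [4.5, 0.5, 100, 0, 1], [4.5, 0.5, 130, 0, 1], [4.5, 0.5, 142, 0, 1], [4.5, 0.5, 147, 0, 1], [4.5, 0.5, 148, 0, 1], [4.5, 0.5, 148, 0, 1]]
  ]
}}

```text
t: 25.3
eef_pos: [658.1, 161.1, 9.0]
tcp_rot: [3.14, -0.0, 1.568]
ft_force: [0.6, -0.2, 0.4]
opening: 1.008
grip_force: 0.0
```

>>> {"api": "step_arm", "payload": {
  "plan": [
    [[0, 0, 0, 0, 0], [0, 0, 0, 0, -1], [0, 0, 0, 0, -1], [0, 0, 0, 0, -1], [0, 0, 0, 0, -1], [0, 0, 0, 0, -1], [0, 0, 0, 0, -1], [0, 0, 0, 0, -1]]
  ]
}}

```text
t: 25.97
eef_pos: [657.2, 161.5, 7.4]
tcp_rot: [3.142, 0.0, 1.569]
ft_force: [-0.3, 0.2, -0.6]
opening: 0.494
grip_force: 0.0
```

```bash
python3 g.py 643 7 80 1.514
```

```text
shift [np.float64(-154.5), np.float64(-13.9), np.float64(-72.6)] turn 3.1 t 25.9667 [657.2 161.5   7.4] [3.142 0.    1.569] f [-0.3  0.2 -0.6] op 0.494 0.016970846820640872 j [ 0.14  0.8   1.58 -0.    0.76  0.15]
```

>>> {"api": "step_arm", "payload": {
  "plan": [
    [[0, 0, 0, 0, -1], [0, 0, 0, 0, -1], [0, 0, 0, 0, -1], [0, 0, 0, 0, -1]]
  ]
}}

```text
t: 26.3
eef_pos: [657.2, 161.5, 7.4]
tcp_rot: [-3.141, 0.0, 1.569]
ft_force: [-0.8, -0.1, 1.8]
opening: 0.471
grip_force: 30.0
```

```bash
python3 g.py 643 7 80 1.514
```

```text
shift [np.float64(-154.5), np.float64(-13.8), np.float64(-72.6)] turn 3.1 t 26.3 [657.2 161.5   7.4] [-3.141  0.     1.569] f [-0.8 -0.1  1.8] op 0.471 30.000120664481074 j [ 0.14  0.8   1.58 -0.    0.76  0.15]
```

>>> {"api": "step_arm", "payload": {
  "plan": [
    [[0, 0, -10, 0, -1], [0, 0, -40, 0, -1], [0, 0, -65, 0, -1], [-35, -3, -70, 3, -1], [-75, -7, -70, 3, -1], [-115, -11, -70, 3, -1], [-145, -13, -70, 3, -1], [-154, -14, -70, 3, -1]]
  ]
}}

```text
t: 26.97
eef_pos: [642.8, 3.4, 78.3]
tcp_rot: [3.141, 0.001, 1.513]
ft_force: [1.0, -0.4, -0.4]
opening: 0.47
grip_force: 30.0
```

>>> {"api": "step_arm", "payload": {
  "plan": [
    [[0, 0, 0, 0, -1], [0, 0, 0, 0, -1]]
  ]
}}

```text
t: 27.13
eef_pos: [643.1, 7.6, 77.9]
tcp_rot: [3.141, -0.0, 1.515]
ft_force: [0.5, 1.0, -0.6]
opening: 0.469
grip_force: 30.0
```

```bash
python3 g.py 643 7 10.4 1.514;  python3 - <<'E'
from h import *
im=env.read_camera("side");c=im[150:300,160:380];cv2.imwrite("pics/s9.png",cv2.resize(c,None,fx=3,fy=3))
E
```

```text
shift [np.float64(-0.6), np.float64(-0.1), np.float64(67.5)] turn 0.1 t 27.1333 [643.1   7.6  77.9] [ 3.141 -0.     1.515] f [ 0.5  1.  -0.6] op 0.469 29.9999577132985 j [-0.09  0.67  1.64  0.    0.84 -0.04]
```

View pics/s9.png

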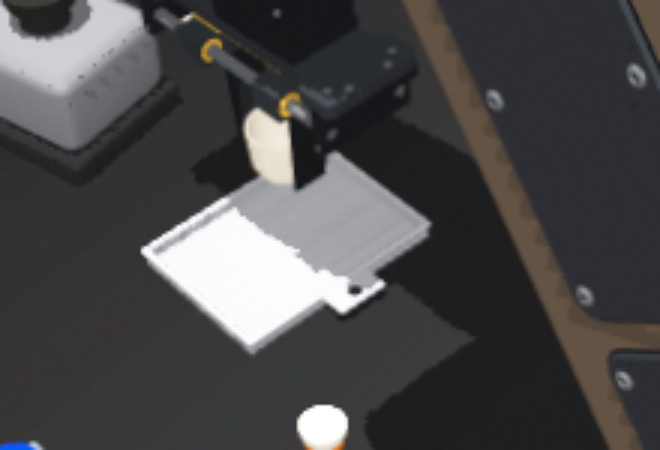

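The crucible is held upright above the steel tray. I'll lower it.

>>> {"api": "step_arm", "payload": {
  "plan": [
    [[0, 0, 25, 0, -1], [0, 0, 48, 0, -1], [0, 0, 60, 0, -1], [0, 0, 64, 0, -1], [0, 0, 65.5, 0, -1], [0, 0, 65.5, 0, -1], [0, 0, 65.5, 0, -1], [0, 0, 65.5, 0, -1]]
  ]
}}

```text
t: 27.85
eef_pos: [643.5, 7.6, 13.0]
tcp_rot: [3.14, 0.0, 1.516]
ft_force: [-0.4, -0.6, 0.2]
opening: 0.471
grip_force: 30.0
```

>>> {"api": "step_arm", "payload": {
  "plan": [
    [[0, 0, 0.5, 0, -1], [0, 0, 0.8, 0, -1], [0, 0, 0.8, 0, -1], [0, 0, 0.8, 0, -1]]
  ]
}}

```text
t: 28.18
eef_pos: [643.0, 7.4, 11.3]
tcp_rot: [3.141, 0.0, 1.516]
ft_force: [0.0, -0.2, -0.2]
opening: 0.471
grip_force: 30.0
```

>>> {"api": "step_arm", "payload": {
  "plan": [
    [[0, 0, 0.4, 0, -1], [0, 0, 0.8, 0, -1], [0, 0, 0.8, 0, -1], [0, 0, 0.8, 0, -1]]
  ]
}}

```text
t: 28.52
eef_pos: [642.9, 7.5, 10.4]
tcp_rot: [3.142, 0.0, 1.516]
ft_force: [0.1, 0.1, 0.2]
opening: 0.469
grip_force: 30.0
```

>>> {"api": "step_arm", "payload": {
  "plan": [
    [[0, 0, 0.4, 0, -1], [0, 0, 0.4, 0, -1], [0, 0, 0.4, 0, -1]]
  ]
}}

```text
t: 28.77
eef_pos: [643.0, 7.5, 10.3]
tcp_rot: [3.141, 0.0, 1.516]
ft_force: [-1.8, 0.2, 4.2]
opening: 0.472
grip_force: 30.0
```

>>> {"api": "step_arm", "payload": {
  "plan": [
    [[0, 0, 0, 0, 0.3], [0, 0, 0, 0, 0.3], [0, 0, 0, 0, 0.3], [0, 0, -3, 0, 0.3], [0, 0, -20, 0, 0.3], [0, 0, -50, 0, 0.3], [0, 0, -90, 0, 0.3], [0, 0, -130, 0, 0.3]]
  ]
}}

```text
t: 29.43
eef_pos: [642.3, 7.6, 140.9]
tcp_rot: [-3.14, -0.0, 1.516]
ft_force: [0.3, -0.1, 1.5]
opening: 0.652
grip_force: 0.0
```

>>> {"api": "step_arm", "payload": {
  "plan": [
    [[-20, -40, -30, 0, 0.3], [-20, -80, -60, 0, 0.3], [-20, -120, -60, 0, 0.3], [-20, -160, -60, 0, 0.3], [-20, -180, -60, 0, 0.3], [-20, -180, -60, 0, 0.3], [-20, -180, -60, 0, 0.3], [-20, -180, -60, 0, 0.3]]
  ]
}}

```text
t: 30.1
eef_pos: [462.9, -2.8, 200.4]
tcp_rot: [3.14, 0.0, 1.516]
ft_force: [-0.2, -0.6, -0.5]
opening: 0.65
grip_force: 0.0
```

```bash
python3 - <<'E'
from h import *
a=env.read_camera("side")[100:440,60:480];b=env.read_camera("top")[140:360,90:540]
b=cv2.resize(b,None,fx=1.2,fy=1.2);a=cv2.resize(a,(int(420*.9),int(340*.9)))
H=np.zeros((a.shape[0]+b.shape[0],max(a.shape[1],b.shape[1]),3),np.uint8);H[:a.shape[0],:a.shape[1]]=a;H[a.shape[0]:,:b.shape[1]]=b
cv2.imwrite("pics/end.png",H);print(H.shape,env.state()["eef_pos"])
E
```

```text
(570, 540, 3) [463.10681039  -2.80203581 199.85240692]
```

View pics/end.png

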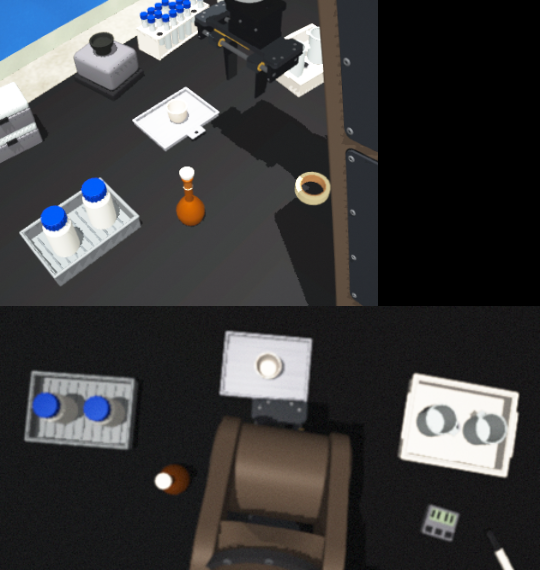

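The final view shows both bottles in the spill tray at (45,405) and (97,408), the crucible in the steel tray at (268,365) and both beakers in the tub at (435,420) and (485,428). All are upright, and the flask and timer have not moved. I'm handing in.

```bash
python3 -c "
from cell import env
print(env.job_done())"
```

```text
the job is handed in; nothing more can be done
None
```

The job is handed in at about 30 s: both bottles are in the spill tray, both beakers in the wash-up tub and the crucible in the furnace tray, all upright and set down gently, with the flask and timer untouched.

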